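Find and latch the unlatched instrument case

TASK

One of the three instrument cases on the lab bench was left unlatched: its orange catch stands up instead of lying flat on the lid. Tug that case's lid up by its black grip by about 3 cm to make sure that it is loose, let it down shut again, and only then swing its catch over onto the lid until it lies flat. Leave the other two cases latched and do not disturb the bottle and the jar.

Things in the scene. Friction and masses are not known exactly. Their poses are not given: they have to be found in the camera images.
- case_a: one of three identical instrument cases, standing firm on the bench: grey box 170 (x) x 140 (y) x 70 mm high, blue lid 12 mm thick (lid top 82 mm above the bench). Origin: centre of the underside, on the bench; z up, -x is the front (towards the robot). On the lid stands a black grip, 36 (x) x 16 (y) x 36 mm high (from 82 to 118 mm), centred at case x = -5 mm, y = 0: pinch it across y. The lid is hinged along the rear rim (case x = +85 mm, 70 mm up).
- lid_a (a joint): lid of case_a, rad: 0 = shut, grows as its front edge is lifted about the rear hinge; an unlatched lid opens freely to 1.2 and falls shut by its weight (about 0.2 kg), a latched one gives only 0.012
- catch_a (a joint): orange swing-over catch of case_a, rad: a flat lever 52 mm long, 24 mm wide (y), 5 mm thick, hinged along y at case x = -91 mm, y = 0, 85.5 mm up, just in front of the front rim. 0 = latched: lies flat on the lid, pointing to case +x (its top 88 mm up); 1.57 = unlatched: stands upright; more leans outwards to the front, up to 1.9. A light friction (about 1 N at the tip) keeps it where it is left
- case_b: one of three identical instrument cases, standing firm on the bench: grey box 170 (x) x 140 (y) x 70 mm high, blue lid 12 mm thick (lid top 82 mm above the bench). Origin: centre of the underside, on the bench; z up, -x is the front (towards the robot). On the lid stands a black grip, 36 (x) x 16 (y) x 36 mm high (from 82 to 118 mm), centred at case x = -5 mm, y = 0: pinch it across y. The lid is hinged along the rear rim (case x = +85 mm, 70 mm up).
- lid_b (a joint): lid of case_b, rad: 0 = shut, grows as its front edge is lifted about the rear hinge; an unlatched lid opens freely to 1.2 and falls shut by its weight (about 0.2 kg), a latched one gives only 0.012
- catch_b (a joint): orange swing-over catch of case_b, rad: a flat lever 52 mm long, 24 mm wide (y), 5 mm thick, hinged along y at case x = -91 mm, y = 0, 85.5 mm up, just in front of the front rim. 0 = latched: lies flat on the lid, pointing to case +x (its top 88 mm up); 1.57 = unlatched: stands upright; more leans outwards to the front, up to 1.9. A light friction (about 1 N at the tip) keeps it where it is left
- case_c: one of three identical instrument cases, standing firm on the bench: grey box 170 (x) x 140 (y) x 70 mm high, blue lid 12 mm thick (lid top 82 mm above the bench). Origin: centre of the underside, on the bench; z up, -x is the front (towards the robot). On the lid stands a black grip, 36 (x) x 16 (y) x 36 mm high (from 82 to 118 mm), centred at case x = -5 mm, y = 0: pinch it across y. The lid is hinged along the rear rim (case x = +85 mm, 70 mm up).
- lid_c (a joint): lid of case_c, rad: 0 = shut, grows as its front edge is lifted about the rear hinge; an unlatched lid opens freely to 1.2 and falls shut by its weight (about 0.2 kg), a latched one gives only 0.012
- catch_c (a joint): orange swing-over catch of case_c, rad: a flat lever 52 mm long, 24 mm wide (y), 5 mm thick, hinged along y at case x = -91 mm, y = 0, 85.5 mm up, just in front of the front rim. 0 = latched: lies flat on the lid, pointing to case +x (its top 88 mm up); 1.57 = unlatched: stands upright; more leans outwards to the front, up to 1.9. A light friction (about 1 N at the tip) keeps it where it is left
- bottle_mid (a point): bystander: clear bottle with a blue cap, 66 mm across, 150 mm high; the point is its centre, 75 mm up
- jar_mid (a point): bystander: clear jar with an orange cap, 60 mm across, 85 mm high; the point is its centre, 42 mm up
Mind the look-alikes: they are no part of the job. What is shaped like the case_a but pink or red is not meant.

How it is judged:
On the way, in this order (a step that is already met when the one before it is completed fails the run):
1. the loose lid is tugged up (over 0.15 rad) with its catch still open (value of joint lid_a above 0.15 rad and value of joint catch_a above 0.6 rad), for 0.1 s.
2. that lid is down again (under 0.05 rad) with its catch still open (value of joint lid_a below 0.05 rad and value of joint catch_a above 0.6 rad), for 0.1 s.
At the end, for the whole second after the job is handed in: all three lids are shut (within 0.05 rad) and all three catches lie flat (within 0.15 rad); the bottle and the jar are within 30 mm of where they stood (value of joint each of lid_a, lid_b, lid_c below 0.05 rad and value of joint each of catch_a, catch_b, catch_c below 0.15 rad and distance of each of bottle_mid, jar_mid from where it was at the start of the episode below 0.03 m); the robot touches nothing.
It fails at once if the catch of a latched case is opened (over 0.3 rad) (value of joint any of catch_b, catch_c above 0.3 rad).
It fails at once if the bottle or the jar is disturbed (moved over 30 mm) (distance of any of bottle_mid, jar_mid from where it was at the start of the episode above 0.03 m).
It also fails if it takes over 42 s, if anything falls off the work surface, if the arm or the gripper's body presses on something with over 40 N, if the wrist force passes 120 N, or if a joint passes its speed limit or range.

ROBOT

A 6-joint arm with a two-finger parallel gripper is mounted at the origin on the work surface. World frame = base frame: x ahead of the robot, y to its left, z up, the work surface at z = 0. Lengths are in m, angles in rad, forces in N, time in s.
With the tool pointing down it reaches from about 0.275 to 0.85 m from the base axis. Payload 5.2 kg.
Tool frame: the origin (TCP) lies at the very end of the fingers, on their centre line; the grasp point (between the pads) lies 19 mm behind it; z points along the fingers, y is the line along which they close (so a half turn about z gives the same grasp; the last joint's range is limited). The gripper opens to 85 mm and grips with 20 to 120 N. Pads are 22 mm wide; open, the fingers measure 114 mm over their backs; the gripper's body (76 mm by 85 mm) begins 54 mm behind the grasp point. The pads swing forward as they close: fully open they stand 13 mm farther back than shut.
Start: joints at [1.067, 0.259, 1.535, -0, 1.348, -0.203], TCP at [0.163, 0.525, 0.206] pointing down, gripper open.
Joint ranges: [-3.14, 3.14], [-0.91, 2.08], [0.19, 2.58], [-1.22, 4.36], [0.22, 2.71], [-3.12, 3.12]. Speed limits (rad/s): [2.57, 2.57, 3.14, 3.14, 3.14, 3.14].

INTERFACE

Orientations are given as a rotation vector (axis times angle).
In Python, from station import sensors, vision, workorder gives the robot as it stands.
- The arm moves only by the tool arm_command, never from a script. Its argument "motion" is one flat list of numbers, 5 for each row, row after row: the shift along the world's x, y, z in m, then the turn about the world's z in rad, then the finger opening in m, from 0 to 0.0854. A call has 1 to 12 rows; each row shifts and turns the commanded pose from where the row before left it; what a row does not reach is not made up. A row lasts 1/8 s, in which the tool goes at most 62.5 mm and 10.7 degrees, less where a joint would pass 70% of its speed; a pose out of reach is approached as far as the arm can. A call is refused whole if a number of a shift passes 0.0625 or a number of a turn 0.188, either way. A call with a gripper value outside its range is refused whole. The fingers move at their own pace and stop on an object; "squeeze" is the grip in N (left out, the last holds). Time passes only in rows, so rows that do not move let the fingers close. It gives the time, the measured TCP pose, the force, the opening and the grip force at its end, in the units of the state.
- sensors.observe(): the state, without advancing time (a new reading comes with each control period).
- vision.capture(name): name is "scene" or "top"; returns a dict with "frame" (384x512x3 uint8, red, green, blue), "z_map" (384x512 float32, m along the optical axis (not along the pixel's ray), 0 where there is no reading), "intrinsics" (3x3 intrinsics, pixels), "R" (3x3) and "t" (3): a world point X has camera coordinates R X + t. Camera axes: x right, y down, z forward; pixel columns grow to the right and rows downward; lengths in m; the calibration is good to about 2 mm. A picture is of the moment at which its call begins.
- workorder.finish_job(): hands the job in; it is judged then, once.
The state is a dict: "time_s": time; "joint_pos": joint angles; "qd": joint speeds; "joint_efforts": joint torques, N m; "ee_pos": TCP position; "ee_rot": TCP orientation; "wrist_force": force on the tool from outside, world axes, zero at the start; "moment": the same for the moment, N m; "opening": opening from 0.0 (shut) to 1.0 (fully open); "finger_force": force on a finger pad.
Only numpy, scipy, OpenCV 4.12 (cv2) and the standard library are available. Lean on these libraries where they do the work, as an engineer would, in place of code of your own. Each camera call takes 0.05 s, during which the arm holds its last target. There are 200 camera calls.

## Working session

There is one attempt and no reset: what is moved stays moved. The work goes in short steps, Python scripts to look and compute and a tool call to move; the robot and the scene stay as the last step left them, time stands still between calls to the robot, and variables do not carry over. Pictures are saved under pics/ and viewed, at most 10 in all, crops included, and the job is handed in when it is done.

Besides the shell and the picture viewer there is one more tool, called after "Emit:" by a JSON object that holds its "name" and its "arguments", one argument or row to a line. arm_command: Moves the arm, as the interface text tells. Its arguments: {"type":"object","properties":{"motion":{"type":"array"},"squeeze":{"type":"number"}},"required":["motion"]}

```bash
mkdir -p pics; cat > h.py <<'E'
from station import sensors, vision, workorder
import numpy as np, cv2
def cap(n,f):
    c=vision.capture(n); cv2.imwrite('pics/%s.png'%f,cv2.cvtColor(c['frame'],cv2.COLOR_RGB2BGR)); np.savez('pics/%s.npz'%f,**c); return c
def world(c,u,v):
    z=c['z_map'][v,u]; p=np.linalg.inv(c['intrinsics'])@np.array([u,v,1.])*z
    return c['R'].T@(p-c['t'])
E
python3 - <<'E'
from h import *
a=cap('scene','s0');b=cap('top','t0')
s=sensors.observe();print({k:np.round(v,3) for k,v in s.items()})
E
```

```text
{'time_s': np.float64(0.1), 'joint_pos': array([ 1.067,  0.259,  1.536, -0.   ,  1.348, -0.203]), 'qd': array([ 0.002, -0.   , -0.001, -0.001, -0.003, -0.   ]), 'joint_efforts': array([ 2.0000e-03, -4.4697e+01, -2.9125e+01, -0.0000e+00,  6.0000e-03,
       -0.0000e+00]), 'ee_pos': array([0.163, 0.525, 0.205]), 'ee_rot': array([-4.710e-01, -3.106e+00,  2.000e-03]), 'wrist_force': array([ 0.679, -0.303, -0.616]), 'moment': array([0.005, 0.012, 0.01 ]), 'finger_force': np.float64(0.0), 'opening': np.float64(1.001)}
```

View pics/s0.png

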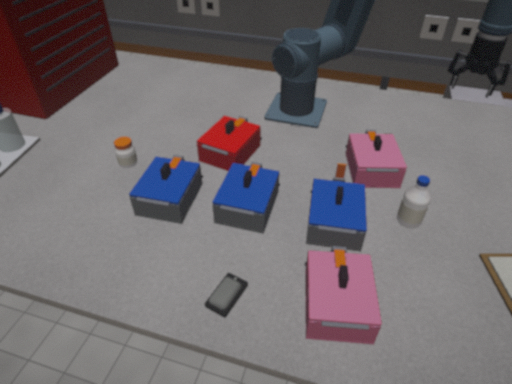

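View pics/t0.png

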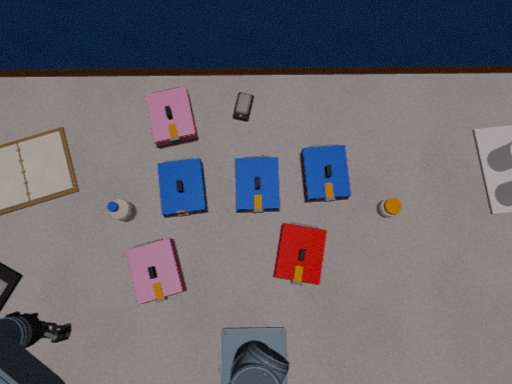

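Scene: the blue case at (337,210) has its catch upright at (341,170). In the top view it is the left blue case at (182,187), with its grip at (180,186), the bottle on its left at (120,210) and a pink decoy in front at (155,270).

```bash
python3 - <<'E'
from h import *
c=np.load('pics/t0.npz'); 
H,W=c['z_map'].shape
uu,vv=np.meshgrid(np.arange(W),np.arange(H))
P=np.stack([uu,vv,np.ones_like(uu)],-1)@np.linalg.inv(c['intrinsics']).T*c['z_map'][...,None]
X=(P-c['t'])@c['R']
f=c['frame'].astype(int)
def box(n,m):
    p=X[m]; print(n,len(p),p.min(0).round(3),p.max(0).round(3),np.median(p,0).round(3)); return p
roi=(uu>145)&(uu<215)&(vv>150)&(vv<222)
blue=roi&(f[...,2]>120)&(f[...,0]<80)
p=box('lid',blue&(abs(X[...,2]-.082)<.012))
r=cv2.minAreaRect(p[:,:2].astype(np.float32)); print(r)
g=roi&(f.sum(-1)<120)&(X[...,2]>.1); box('grip',g)
o=roi&(f[...,0]>130)&(f[...,2]<90); box('catch',o)
box('bottle',(uu>100)&(uu<135)&(vv>195)&(vv<225)&(X[...,2]>.03))
roi2=(uu>120)&(uu<190)&(vv>235)&(vv<308); box('pink',roi2&(X[...,2]>.05))
im=cv2.resize(cv2.cvtColor(c['frame'],4)[140:230,95:225],None,fx=6,fy=6,interpolation=2);cv2.imwrite('pics/crop.png',im)
E
```

```text
lid 2115 [0.462 0.152 0.07 ] [0.643 0.304 0.093] [0.551 0.226 0.08 ]
((0.5537142753601074, 0.22757752239704132), (0.17129531502723694, 0.13885556161403656), 6.567732810974121)
grip 47 [0.46  0.211 0.104] [0.56  0.234 0.121] [0.544 0.221 0.115]
catch 10 [0.46  0.205 0.133] [0.464 0.227 0.142] [0.463 0.219 0.135]
bottle 477 [0.32  0.004 0.03 ] [0.509 0.448 1.276] [0.472 0.406 0.102]
pink 2745 [0.189 0.004 0.051] [0.386 0.394 1.276] [0.287 0.299 0.08 ]
```

View pics/crop.png

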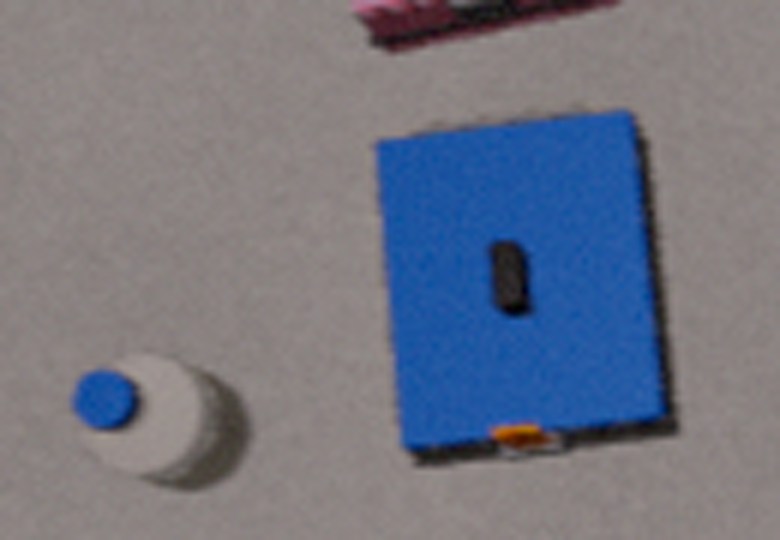

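The case centre is about (0.554, 0.228) with a yaw of about +0.115 rad, so the grip is near (0.549, 0.227). I'll go above the grip and turn the tool by +0.416.

Emit:
{"name": "arm_command", "arguments": {
  "motion": [0.0386, -0.0298, 0, 0.0416, 0.06, 0.0386, -0.0298, 0, 0.0416, 0.06, 0.0386, -0.0298, 0, 0.0416, 0.06, 0.0386, -0.0298, 0, 0.0416, 0.06, 0.0386, -0.0298, 0, 0.0416, 0.06, 0.0386, -0.0298, 0, 0.0416, 0.06, 0.0386, -0.0298, 0, 0.0416, 0.06, 0.0386, -0.0298, 0, 0.0416, 0.06, 0.0386, -0.0298, 0, 0.0416, 0.06, 0.0386, -0.0298, 0, 0.0416, 0.06, 0, 0, 0, 0, 0.06, 0, 0, 0, 0, 0.06],
  "squeeze": 40
}}

```text
time_s: 1.6
ee_pos: [0.5483, 0.2273, 0.2051]
ee_rot: [0.179, -3.135, -0.0]
wrist_force: [-0.2, -0.4, 0.5]
opening: 0.709
finger_force: 0.0
```

```bash
python3 - <<'E'
from h import *
c=cap('scene','s1'); s=sensors.observe(); print(s['time_s'],s['ee_pos'],s['ee_rot'],s['opening'])
cv2.imwrite('pics/s1c.png',cv2.resize(cv2.cvtColor(c['frame'],4)[100:260,270:450],None,fx=3.7,fy=3.7,interpolation=2))
E
```

```text
1.65 [0.54795081 0.22782111 0.2054093 ] [ 1.81025980e-01 -3.13498134e+00 -4.00221063e-04] 0.6957942508077973
```

View pics/s1c.png

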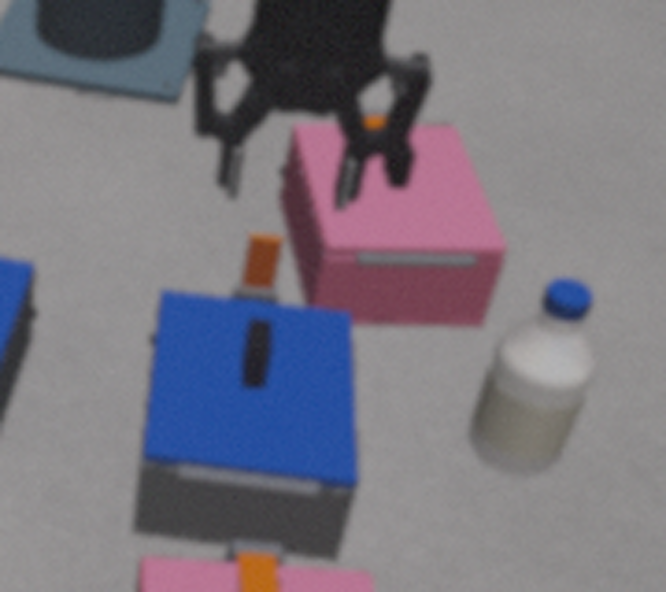

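The fingers, at crop (230,190) and (345,205), hang centred above the grip at (257,350), and the bottle is clear. Descend and pinch.

Emit:
{"name": "arm_command", "arguments": {
  "motion": [0, 0, -0.03, 0, 0.06, 0, 0, -0.03, 0, 0.06, 0, 0, -0.03, 0, 0.06, 0, 0, -0.025, 0, 0.06, 0, 0, 0, 0, 0.06, 0, 0, 0, 0, 0.01, 0, 0, 0, 0, 0.01, 0, 0, 0, 0, 0.01, 0, 0, 0, 0, 0.01, 0, 0, 0, 0, 0.01],
  "squeeze": 40
}}

```text
time_s: 2.9
ee_pos: [0.55, 0.2281, 0.0928]
ee_rot: [-0.181, 3.133, 0.002]
wrist_force: [-1.4, 2.1, 6.9]
opening: 0.116
finger_force: 3.1
```

Emit:
{"name": "arm_command", "arguments": {
  "motion": [0, 0, 0, 0, 0.01, 0, 0, 0, 0, 0.01]
}}

```text
time_s: 3.15
ee_pos: [0.55, 0.2281, 0.0928]
ee_rot: [-0.18, 3.133, 0.002]
wrist_force: [-1.6, 2.0, 6.4]
opening: 0.117
finger_force: 3.1
```

```bash
python3 - <<'E'
from h import *
c=cap('scene','s2'); s=sensors.observe(); print(s['time_s'],s['ee_pos'],s['wrist_force'],s['opening'],s['finger_force'])
cv2.imwrite('pics/s2c.png',cv2.resize(cv2.cvtColor(c['frame'],4)[130:250,290:400],None,fx=5,fy=5,interpolation=2))
E
```

```text
3.2 [0.5500088  0.22814581 0.09279536] [-1.13336086  1.15043196  5.56749948] 0.11879255174567238 3.0817809066502377
```

View pics/s2c.png

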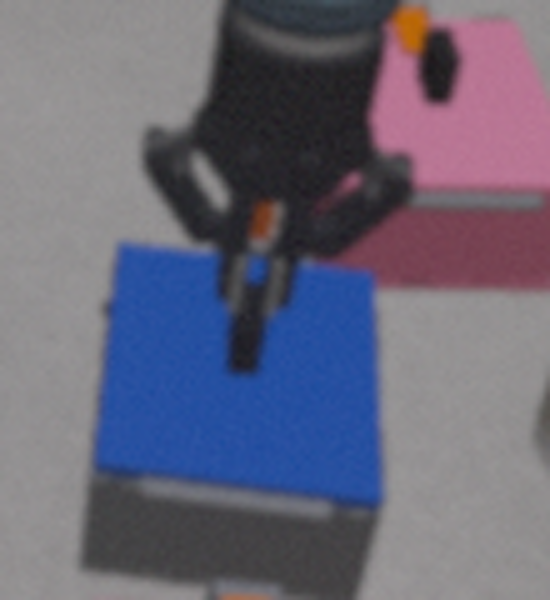

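The grip, at crop (247,330), is between the fingertips at (230,300) and (280,305), but the fingers only went to the commanded opening. Squeeze fully.

Emit:
{"name": "arm_command", "arguments": {
  "motion": [0, 0, 0, 0, 0.0, 0, 0, 0, 0, 0.0, 0, 0, 0, 0, 0.0],
  "squeeze": 60
}}

```text
time_s: 3.58
ee_pos: [0.5501, 0.2275, 0.0925]
ee_rot: [-0.18, 3.133, 0.001]
wrist_force: [-0.9, 0.1, 6.7]
opening: -0.0
finger_force: 3.4
```

```bash
python3 - <<'E'
from h import *
c=cap('scene','s3')
cv2.imwrite('pics/s3c.png',cv2.resize(cv2.cvtColor(c['frame'],4)[150:230,305:385],None,fx=7,fy=7,interpolation=2))
def proj(p,c):
    q=c['intrinsics']@(c['R']@np.array(p)+c['t']); return (q[:2]/q[2]).round(1), ((q[:2]/q[2]-[305,150])*7).round()
s=sensors.observe(); print('tcp',proj(s['ee_pos'],c))
C=np.array([.5537,.2276]);a=.115;ex=np.array([np.cos(a),np.sin(a)]);ey=np.array([-ex[1],ex[0]])
for n,x,y,z in [('gripfronttop',-.023,0,.118),('griprear top',.013,0,.118),('griprearbot',.013,0,.082),('lidRL',.085,.07,.082),('lidRR',.085,-.07,.082),('lidFL',-.085,.07,.082),('lidFR',-.085,-.07,.082)]:
    print(n,proj([*(C+x*ex+y*ey),z],c))
u=np.arange(330,350)
for v in (195,199,203): print(v,[tuple(world(c,int(k),v).round(3)) for k in (336,339,342)])
E
```

```text
tcp (array([337.7, 198.4]), array([229., 339.]))
gripfronttop (array([339.2, 186. ]), array([239., 252.]))
griprear top (array([338.8, 195.5]), array([237., 318.]))
griprearbot (array([336.8, 205.8]), array([223., 390.]))
lidRL (array([365.7, 230.5]), array([425., 563.]))
lidRR (array([306.9, 222.5]), array([ 13., 507.]))
lidFL (array([364. , 184.1]), array([413., 239.]))
lidFR (array([312.2, 177.9]), array([ 50., 195.]))
195 [(np.float64(0.563), np.float64(0.222), np.float64(0.114)), (np.float64(0.563), np.float64(0.229), np.float64(0.116)), (np.float64(0.562), np.float64(0.236), np.float64(0.117))]
199 [(np.float64(0.563), np.float64(0.224), np.float64(0.101)), (np.float64(0.564), np.float64(0.231), np.float64(0.104)), (np.float64(0.535), np.float64(0.238), np.float64(0.08))]
203 [(np.float64(0.564), np.float64(0.226), np.float64(0.088)), (np.float64(0.56), np.float64(0.233), np.float64(0.087)), (np.float64(0.554), np.float64(0.24), np.float64(0.084))]
```

View pics/s3c.png

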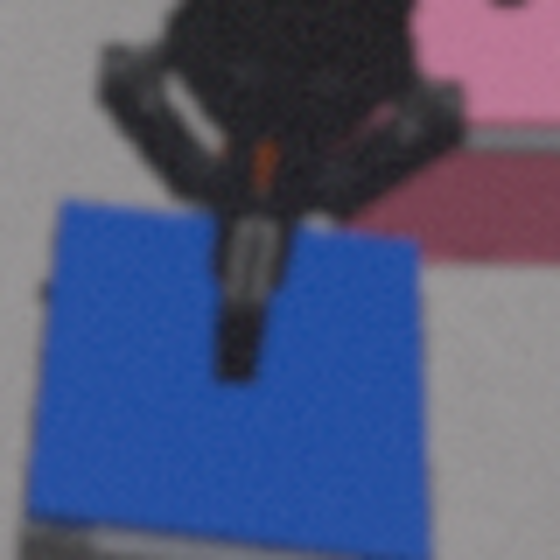

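```bash
python3 - <<'E'
from h import *
c=np.load('pics/s3.npz')
for v in range(180,200,2): print(v,[tuple(float(k) for k in world(c,u,v).round(3)) for u in (337,339,341)], c['frame'][v,340])
for n in ('s0','s1'):
    d=np.load('pics/%s.npz'%n); print(n,d['t'],np.abs(d['R']-c['R']).max(),c['t'])
# s1: open, TCP at z .2054
d=np.load('pics/s1.npz')
for cu,cv in [(230,185),(345,195),(230,178),(343,185)]:
    u,v=int(270+cu/3.7),int(100+cv/3.7); print(u,v,world(d,u,v).round(3))
q=d['intrinsics']@(d['R']@np.array([.548,.2278,.2054])+d['t']); print(((q[:2]/q[2])-[270,100])*3.7)
t=cap('top','t3'); 
for u,v in [(250,190),(257,100),(300,80)]: print(world(t,u,v))
E
```

```text
180 [(0.561, 0.218, 0.161), (0.563, 0.222, 0.164), (0.549, 0.227, 0.154)] [46 46 52]
182 [(0.556, 0.218, 0.151), (0.561, 0.223, 0.156), (0.558, 0.228, 0.155)] [83 82 85]
184 [(0.555, 0.219, 0.144), (0.559, 0.224, 0.148), (0.563, 0.229, 0.153)] [72 72 75]
186 [(0.557, 0.22, 0.139), (0.559, 0.225, 0.142), (0.56, 0.23, 0.144)] [69 68 71]
188 [(0.557, 0.221, 0.132), (0.559, 0.226, 0.136), (0.56, 0.231, 0.138)] [65 63 66]
190 [(0.559, 0.222, 0.128), (0.559, 0.227, 0.129), (0.558, 0.232, 0.13)] [62 63 66]
192 [(0.558, 0.223, 0.12), (0.558, 0.228, 0.122), (0.56, 0.233, 0.125)] [61 64 66]
194 [(0.563, 0.224, 0.118), (0.56, 0.229, 0.117), (0.558, 0.233, 0.117)] [44 43 50]
196 [(0.565, 0.225, 0.113), (0.564, 0.23, 0.114), (0.562, 0.234, 0.114)] [37 34 41]
198 [(0.564, 0.226, 0.106), (0.563, 0.231, 0.106), (0.562, 0.235, 0.107)] [32 33 39]
s0 [ 0.15501903 -0.27684858  1.50221375] 0.0 [ 0.15501903 -0.27684858  1.50221375]
s1 [ 0.15501903 -0.27684858  1.50221375] 0.0 [ 0.15501903 -0.27684858  1.50221375]
332 150 [0.561 0.194 0.246]
363 152 [0.554 0.263 0.251]
332 148 [0.561 0.194 0.252]
362 150 [0.554 0.26  0.256]
[276.09149912 234.30654665]
[0.53592875 0.00567499 0.07945457]
[ 0.87660405 -0.0221106  -0.00116689]
[ 0.95185639 -0.17807107 -0.00144304]
```

The closed fingertips stand on top of the grip. By depth they are at z ≈ 0.119 while the reported TCP z is 0.0925, so the real tip is about 26 mm higher than reported; xy agrees. I'll lift, open and regrasp 26 mm lower.

Emit:
{"name": "arm_command", "arguments": {
  "motion": [0, 0, 0.02, 0, 0.06, 0, 0, 0.02, 0, 0.06, 0, 0, 0, 0, 0.06, 0, 0, 0, 0, 0.06, 0, 0, 0, 0, 0.06, 0, 0, -0.02, 0, 0.06, 0, 0, -0.02, 0, 0.06, 0, 0, -0.014, 0, 0.06, 0, 0, -0.01, 0, 0.06, 0, 0, 0, 0, 0.06]
}}

```text
time_s: 4.92
ee_pos: [0.5484, 0.2272, 0.066]
ee_rot: [0.181, -3.135, 0.0]
wrist_force: [-0.3, 0.1, 0.7]
opening: 0.704
finger_force: 0.0
```

Emit:
{"name": "arm_command", "arguments": {
  "motion": [0, 0, 0, 0, 0.0, 0, 0, 0, 0, 0.0, 0, 0, 0, 0, 0.0, 0, 0, 0, 0, 0.0, 0, 0, 0, 0, 0.0, 0, 0, 0, 0, 0.0],
  "squeeze": 40
}}

```text
time_s: 5.68
ee_pos: [0.5493, 0.2289, 0.0678]
ee_rot: [-0.181, 3.135, 0.004]
wrist_force: [0.0, 5.5, 1.1]
opening: 0.177
finger_force: 43.5
```

Gripped: opening 15 mm, 43 N. Tug up along the hinge arc.

Emit:
{"name": "arm_command", "arguments": {
  "motion": [0.002, 0.0002, 0.0044, 0, 0, 0.0022, 0.0003, 0.0044, 0, 0, 0.0025, 0.0003, 0.0042, 0, 0, 0.0026, 0.0003, 0.0041, 0, 0, 0.003, 0.0003, 0.004, 0, 0, 0.003, 0.0003, 0.0038, 0, 0, 0.0017, 0.0002, 0.0022, 0, 0, 0, 0, 0, 0, 0, 0, 0, 0, 0, 0, 0, 0, 0, 0, 0]
}}

```text
time_s: 6.92
ee_pos: [0.5648, 0.2308, 0.0926]
ee_rot: [0.181, -3.134, -0.003]
wrist_force: [0.5, 5.7, -6.9]
opening: 0.178
finger_force: 40.7
```

```bash
python3 - <<'E'
from h import *
c=cap('scene','s4')
cv2.imwrite('pics/s4c.png',cv2.resize(cv2.cvtColor(c['frame'],4)[140:250,290:400],None,fx=5,fy=5,interpolation=2))
C=np.array([.5537,.2276]);a=.115;ex=np.array([np.cos(a),np.sin(a)]);ey=np.array([-ex[1],ex[0]])
P=[]
for v in range(170,235):
  for u in range(300,372):
    f=c['frame'][v,u].astype(int)
    if f[2]>110 and f[0]<70:
      w=world(c,u,v); d=(w[:2]-C)@ex
      if abs(d)<.09 and w[2]>.06:P.append([d,w[2]])
P=np.array(P); k=np.polyfit(P[:,0],P[:,1],1); print('lid angle',-np.arctan(k[0]),len(P))
E
```

```text
lid angle 0.29838379600045756 2437
```

View pics/s4c.png

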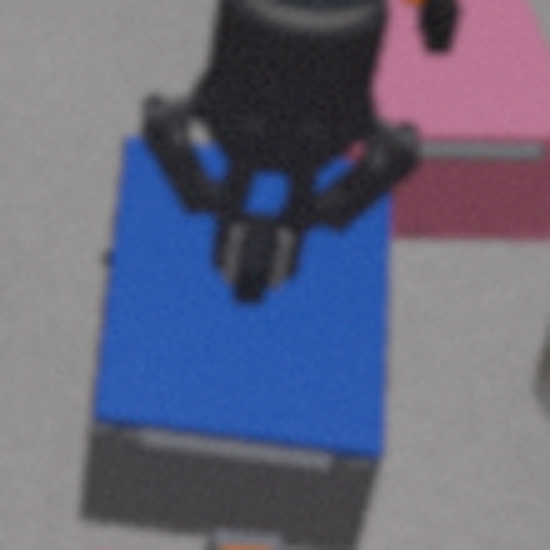

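The lid is up about 0.30 rad, with the grip held at (248,265). Lower it by the reverse path, release and rise.

Emit:
{"name": "arm_command", "arguments": {
  "motion": [-0.0017, -0.0002, -0.0022, 0, 0, -0.003, -0.0003, -0.0038, 0, 0, -0.003, -0.0003, -0.004, 0, 0, -0.0026, -0.0003, -0.0041, 0, 0, -0.0025, -0.0003, -0.0042, 0, 0, -0.0022, -0.0003, -0.0044, 0, 0, -0.002, -0.0002, -0.0044, 0, 0, 0, 0, 0, 0, 0, 0, 0, 0, 0, 0]
}}

```text
time_s: 8.1
ee_pos: [0.5491, 0.2289, 0.0684]
ee_rot: [-0.181, 3.135, 0.003]
wrist_force: [-3.6, 5.6, 6.7]
opening: 0.18
finger_force: 43.1
```

Emit:
{"name": "arm_command", "arguments": {
  "motion": [0, 0, 0, 0, 0.06, 0, 0, 0, 0, 0.06, 0, 0, 0, 0, 0.06, 0, 0, 0, 0, 0.06, 0, 0, 0, 0, 0.06, 0, 0, 0.04, 0, 0.06, 0, 0, 0.05, 0, 0.06, 0, 0, 0.01, 0, 0.06]
}}

```text
time_s: 9.1
ee_pos: [0.5512, 0.2278, 0.1709]
ee_rot: [-0.18, 3.129, 0.002]
wrist_force: [-0.0, 0.2, -0.4]
opening: 0.702
finger_force: 0.0
```

```bash
cat > chk.py <<'E'
from h import *
import sys
c=cap('scene',sys.argv[1])
C=np.array([.5537,.2276]);a=.115;ex=np.array([np.cos(a),np.sin(a)])
P=[];O=[]
for v in range(140,235):
  for u in range(300,372):
    f=c['frame'][v,u].astype(int); w=world(c,u,v); d=(w[:2]-C)@ex; e=(w[:2]-C)@[-ex[1],ex[0]]
    if f[2]>110 and f[0]<70 and abs(d)<.09 and w[2]>.06:P.append([d,w[2]])
    if f[0]>120 and f[2]<80 and f[1]<150 and abs(e)<.04 and -.13<d<0: O.append([d,e,w[2]])
P=np.array(P); k=np.polyfit(P[:,0],P[:,1],1); print('lid',-np.arctan(k[0]),len(P))
O=np.array(O); print('catch d,e,z',len(O),O.min(0) if len(O) else '',O.max(0) if len(O) else '')
s=sensors.observe(); print(s['time_s'],s['ee_pos'],s['wrist_force'])
E
python3 chk.py s5
```

```text
lid 0.0039491803103477285 2325
catch d,e,z 22 [-0.09579191 -0.00704766  0.09623831] [-0.0888732   0.01178626  0.13730573]
9.15 [0.55072949 0.22770287 0.17032519] [1.0595524  0.43115405 0.79156136]
```

The lid is shut (0.004 rad) and the catch is still upright at case x ≈ -0.092. Shut the fingers, go in front of it and lower.

Emit:
{"name": "arm_command", "arguments": {
  "motion": [-0.038, -0.0044, 0.005, 0, 0, -0.038, -0.0044, 0, 0, 0, -0.0382, -0.0044, 0, 0, 0, 0, 0, 0, 0, 0, 0, 0, 0, 0, 0, 0, 0, 0, 0, 0, 0, 0, -0.03, 0, 0, 0, 0, -0.039, 0, 0, 0, 0, 0, 0, 0]
}}

```text
time_s: 10.28
ee_pos: [0.4329, 0.2135, 0.1002]
ee_rot: [0.18, -3.13, 0.002]
wrist_force: [0.3, -0.0, 0.5]
opening: 0.0
finger_force: 0.0
```

```bash
python3 chk.py s6; python3 - <<'E'
import cv2
cv2.imwrite('pics/s6c.png',cv2.resize(cv2.imread('pics/s6.png')[110:220,290:400],None,fx=5,fy=5,interpolation=2))
E
```

```text
lid 0.004349964774330161 2335
catch d,e,z 20 [-0.09461277 -0.00730134  0.10065443] [-0.08895294  0.01201611  0.13788038]
10.325 [0.43441363 0.21385797 0.10199203] [-0.2787274   0.21745552  0.86586043]
```

View pics/s6c.png

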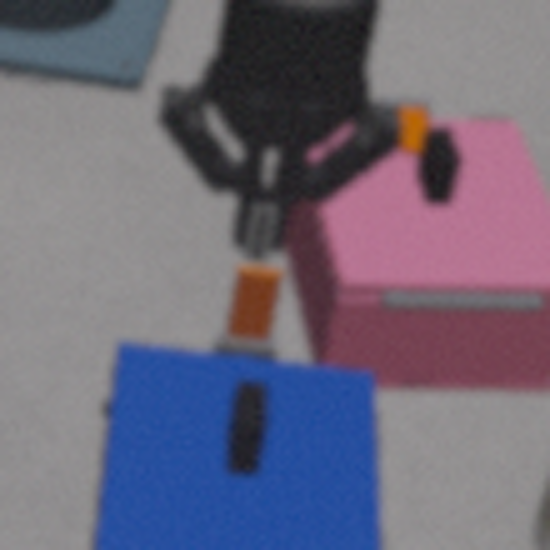

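The fingertips, at (260,255), stand in front of the catch top at (258,265), aligned in y and free of contact. Swing it over along the arc.

Emit:
{"name": "arm_command", "arguments": {
  "motion": [0.0155, 0.0018, 0, 0, 0, 0.0144, 0.0017, -0.002, 0, 0, 0.013, 0.0015, -0.0065, 0, 0, 0.01, 0.0012, -0.0106, 0, 0, 0.0048, 0.0006, -0.0099, 0, 0, 0.0017, 0.0002, -0.0071, 0, 0, 0.0004, 0, -0.0037, 0, 0, 0, 0, 0, 0, 0, 0, 0, 0, 0, 0]
}}

```text
time_s: 11.45
ee_pos: [0.4941, 0.2211, 0.063]
ee_rot: [0.181, -3.136, 0.0]
wrist_force: [-0.3, 0.1, 0.2]
opening: 0.002
finger_force: 0.0
```

```bash
python3 chk.py s7
```

```text
lid 0.003234073404146455 2251
catch d,e,z 9 [-0.06222183 -0.0075875   0.08599733] [-0.04218208 -0.00456695  0.09252631]
11.5 [0.49417222 0.2211104  0.06300882] [-0.10122893 -0.19113333  0.42150279]
```

Nearly flat with no contact force yet. Press a few mm more, then retreat upwards.

Emit:
{"name": "arm_command", "arguments": {
  "motion": [0, 0, -0.0015, 0, 0, 0, 0, -0.0015, 0, 0, 0, 0, 0, 0, 0]
}}

```text
time_s: 11.88
ee_pos: [0.4945, 0.2212, 0.0621]
ee_rot: [-0.181, 3.135, 0.0]
wrist_force: [-4.5, -0.7, 15.4]
opening: 0.001
finger_force: 8.1
```

Emit:
{"name": "arm_command", "arguments": {
  "motion": [0, 0, 0.01, 0, 0, 0, 0, 0.05, 0, 0, 0, 0, 0.06, 0, 0, -0.06, 0, 0.02, 0, 0, -0.06, 0, 0, 0, 0, 0, 0, 0, 0, 0, 0, 0, 0, 0, 0]
}}

```text
time_s: 12.75
ee_pos: [0.3759, 0.2213, 0.2003]
ee_rot: [-0.181, 3.134, 0.0]
wrist_force: [0.5, -0.4, -0.2]
opening: -0.001
finger_force: 0.0
```

```bash
python3 chk.py s8; python3 - <<'E'
import cv2
cv2.imwrite('pics/s8c.png',cv2.resize(cv2.imread('pics/s8.png')[100:270,100:450],None,fx=2.2,fy=2.2,interpolation=2))
E
```

```text
lid 0.003401114739687956 2253
catch d,e,z 70 [-0.08981425 -0.00844215  0.08500717] [-0.02104218  0.01332762  0.11869386]
12.8 [0.37647685 0.22128531 0.20018284] [ 1.08916237 -0.25379619  0.17882073]
```

View pics/s8c.png

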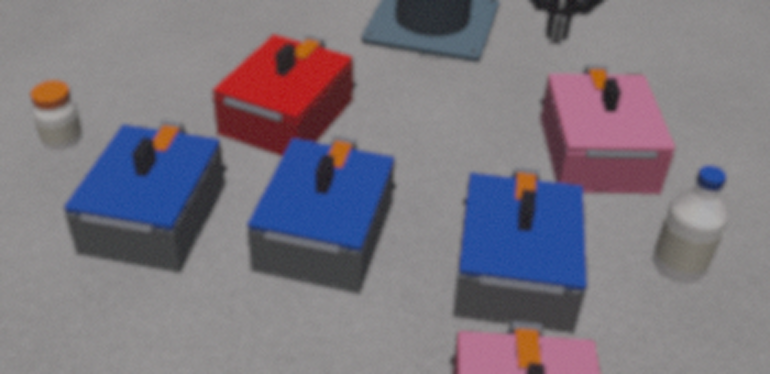

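All three blue cases' catches lie flat; the third one is at (526,185). The bottle and the jar haven't moved, and the arm is clear.

```bash
python3 -c "
from h import *
print(workorder.finish_job())"
```

```text
the job is handed in; nothing more can be done
None
```

I tugged the loose lid up about 0.30 rad, let it down shut, then swung its catch flat. The last picture showed all three catches flat and the bottle and jar in place; the job is handed in at about 13 s, but no verdict came back.

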